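# Drive the spring pin home and hold the cover's hinge leaf in line

## Robot

A 7-joint arm with a two-finger parallel gripper is mounted at the origin on the work surface. World frame = base frame: x ahead of the robot, y to its left, z up, the work surface at z = 0. Lengths are in m, angles in rad, forces in N, time in s.
With the tool pointing down it reaches from about 0.425 to 0.825 m from the base axis. Payload 3.6 kg.
Tool frame: the origin (TCP) lies on the centre line of the jaws, within the pads' length; the fingertips stand 8 mm ahead of it and the grasp point (between the pads) lies 11 mm behind it (ctrl.tip_extent is the distance from the TCP to the fingertips, in m); z points along the fingers, y is the line along which they close (so a half turn about z gives the same grasp; the last joint's range is limited). The gripper opens to 85 mm and grips with 20 to 120 N. Pads are 22 mm wide; open, the fingers measure 114 mm over their backs; the gripper's body (76 mm by 85 mm) begins 54 mm behind the grasp point. The pads swing forward as they close: fully open they stand 13 mm farther back than shut.
Start: joints at [-1.222, 0.615, -0.013, 1.423, 0.008, 1.103, -0.04], TCP at [0.238, 0.605, 0.208] pointing down, gripper open.
Joint ranges: [-3.12, 3.12], [-0.3, 2.06], [-1.34, 1.32], [0.26, 2.42], [-1.36, 4.5], [0.01, 1.98], [-2.84, 2.84]. Speed limits (rad/s): [2.79, 2.79, 3.14, 3.14, 3.14, 3.14, 3.14].

## Interface

Orientations are given as a unit quaternion [x, y, z, w].
In Python, from workcell import ctrl gives the robot as it stands.
- The arm moves only by the tool apply_moves, never from a script. Its argument "moves" is a list of rows, each a list of 7 numbers: the shift along the tool's x, y, z each as a share of 0.5 m, from -1 to 1, then the turn, a rotation vector about the tool's x, y, z each as a share of 0.5 rad, from -1 to 1, then the opening, from -1 (shut) to 1 (fully open). A call has 1 to 10 rows; each row is the pose to reach, as a shift and turn from the pose commanded when the call began, along the tool's axes at that moment; what a row does not reach only later rows make up. A row lasts 1/8 s, in which the tool goes at most 62.5 mm and 10.7 degrees, less where a joint would pass 70% of its speed; a pose out of reach is approached as far as the arm can. A call with a number of a shift or a turn outside -1 to 1 is refused whole. A call with a gripper value outside its range is refused whole. The fingers move at their own pace and stop on an object; "squeeze" is the grip in N (left out, the last holds). Time passes only in rows, so rows that repeat a pose let the fingers close. It gives the time, the measured TCP pose, the force, the opening and the grip force at its end, in the units of the state.
- ctrl.get_obs(): the state, without advancing time (a new reading comes with each control period).
- ctrl.capture(name): name is "scene" or "top"; returns a dict with "frame" (420x560x3 uint8, red, green, blue), "range_z" (420x560 float32, m along the optical axis (not along the pixel's ray), 0 where there is no reading), "fx", "fy", "cx", "cy" (pixels), "extrinsics" (4x4, takes a point from camera to world coordinates). Camera axes: x right, y up, looking along -z (the intrinsics and any distortion apply to the point x, -y, -z); pixel columns grow to the right and rows downward; lengths in m; the calibration is good to about 2 mm. A picture is of the moment at which its call begins.
- ctrl.sign_off(): hands the job in; it is judged then, once.
The state is a dict: "time": time; "qpos": joint angles; "joint_velocities": joint speeds; "joint_efforts": joint torques, N m; "tool_pos": TCP position; "tcp_rot": TCP orientation; "wrist_force": force on the tool from outside, world axes, zero at the start; "torque": the same for the moment, N m; "gripper_width": opening from 0.0 (shut) to 1.0 (fully open); "finger_force": force on a finger pad.
Only numpy, scipy, OpenCV 4.12 (cv2) and the standard library are available. Lean on these libraries where they do the work, as an engineer would, in place of code of your own. Each camera call takes 0.05 s, during which the arm holds its last target. There are 200 camera calls.

## Task

The spring pin between the two hinge ears on top of the coupler clamp stands proud and is in the way: drive it fully home with the mallet, without touching the pin with the gripper, and set the mallet down on the bench. Then pick up the loose hinge leaf, lower its barrel between the two ears until its hole lines up with theirs, centred between them and not bearing on anything, and finish while still holding it there, ready for the hinge pin. Leave the other parts on the bench where they are.

Things in the scene. Friction and masses are not known exactly. Their poses are not given: they have to be found in the camera images.
- hinge_bore (a point): Where the leaf's hole has to go: on the hinge axis midway between the two fixed steel ears on top of the clamp. y is the hinge axis, z up; 114 mm above the bench. Each ear is a round-topped lug, 28 mm across (x), 14 mm thick (y), with a 15 mm hole; clear gap between ears 46 mm (along y). Ear tops 14 mm above this point; the flat saddle (bridge top) 22 mm below it.
- clamp: The fixed cast-iron screw clamp that holds the steel coupler; origin at the centre of its underside on the bench, axes as hinge_bore. Bridge on top: 60 mm (x) by 140 mm (y), top 92 mm up. Low down (to 75 mm up) the coupler reaches 80 mm out along x, the base 85 mm along y, and the screw's cross handle 126 mm out at +y.
- pin_top (a point): The centre of the top end of the spring pin, a plain upright steel pin, 10 mm diameter, in the middle of the saddle, midway between the ears, straight below hinge_bore. Moves down with the pin.
- spring_pin (a joint): How far the spring pin has been driven down, in m: at 0 its top stands 17 mm above the saddle, at 0.016 it is fully home, its top 1 mm above the saddle (hard stop). It grips by friction: it takes about 7 N to move (a slow firm push moves it as well as a blow) and stays where it is left.
- mallet_head (a point): The centre of the mallet's head: an upright copper-faced cylinder, 34 mm diameter, 78 mm tall, standing on the bench on one of its flat striking faces (the faces are 39 mm above and below this point). z is the head's axis; the handle sticks out level towards -x. About 0.5 kg.
- mallet_grip (a point): A point on the mallet's straight wooden handle, 44 mm from the head's axis towards -x, at the handle's mid-height, 39 mm above the bench when standing. The handle is square in section, 22 mm wide (y) and 22 mm high (z), and runs along x from the head to 139 mm from the head's axis. Grip across y.
- leaf_bore (a point): The centre of the hole in the barrel of the loose hinge leaf. The leaf is steel, about 0.24 kg, and stands on the bench on the flat foot of its barrel, 14 mm below this point. The barrel is 28 mm across (x), 38 mm long along its y axis (the hole's axis), 28 mm high, with a 15 mm hole; x, y level, z up the plate.
- leaf_plate (a point): Grasp point on the upright plate of the leaf, 46 mm above leaf_bore along z. The plate is 10 mm thick (x), 38 mm wide (y), and reaches from the top of the barrel to 74 mm above leaf_bore.
- probe_mid (a point): Bystander: brass male probe, upright, 34 mm across, 58 mm tall; its centre.
- cross_mid (a point): Bystander: matte black cross fitting lying flat, 76 mm across its four arms, 30 mm tall; its centre.
- plug_mid (a point): Bystander: green plastic dust plug, 42 mm flange down, 30 mm tall; its centre.
- collar_mid (a point): Bystander: nickel-plated sleeve collar (ring), 44 mm diameter, 24 mm tall; its centre.
- wrench_grip (a point): Bystander: wrench lying flat, 170 mm long; a point on its handle.
- hinge_pin_mid (a point): Bystander: the hinge pin for later, 10 mm diameter, standing on its 20 mm hexagon head, 96 mm tall; its centre.

How it is judged:
On the way, in this order (a step that is already met when the one before it is completed fails the run):
1. the mallet, bearing on the spring pin, has driven it home (value of joint spring_pin above 0.014 m and contact force between mallet and spring_pin above 1 N).
2. the mallet is set down on the bench and let go (height (world z) of mallet_head below 0.048 m and contact force between the fingers and mallet below 0.2 N), for 0.2 s.
3. the loose leaf is lifted off the bench (height (world z) of leaf_bore above 0.05 m and contact force between the fingers and leaf above 1 N), for 0.2 s.
At the end, for the whole second after the job is handed in: The gripper holds the leaf still, its hole within 3 mm (across, height) of the ears' axis, 4.2 mm of centre between them, 0.12 rad of parallel, not bearing on clamp (1.5 N) or pin (1 N); the spring pin is driven 14 mm or more; the mallet is at rest on the bench (value of joint spring_pin above 0.014 m and height (world z) of mallet_head below 0.048 m and linear speed of mallet below 0.05 m/s and x of leaf_bore in the frame of hinge_bore between -0.003 and 0.003 m and z of leaf_bore in the frame of hinge_bore between -0.003 and 0.003 m and y of leaf_bore in the frame of hinge_bore between -0.0042 and 0.0042 m and angle between the y axis of leaf_bore and the y axis of hinge_bore, either way round below 0.12 rad and linear speed of leaf below 0.02 m/s and contact force between the fingers and leaf above 2 N and contact force between leaf and clamp below 1.5 N and contact force between leaf and spring_pin below 1 N); the arm keeps its last pose, push and grip.
It fails at once if the gripper touched the spring pin (contact force between the fingers and spring_pin above 0.5 N).
It fails at once if the leaf was used to push the spring pin down (value of joint spring_pin below 0.014 m and contact force between leaf and spring_pin above 1 N).
It fails at once if another part on the bench was moved by more than 3 cm (distance of any of probe_mid, cross_mid, plug_mid, collar_mid, wrench_grip, hinge_pin_mid from where it was at the start of the episode above 0.03 m).
It also fails if it takes over 59 s, if anything falls off the work surface, if the arm or the gripper's body presses on something with over 40 N, if the wrist force passes 120 N, or if a joint passes its speed limit or range.

## Working session

There is one attempt and no reset: what is moved stays moved. The work goes in short steps, Python scripts to look and compute and a tool call to move; the robot and the scene stay as the last step left them, time stands still between calls to the robot, and variables do not carry over. Pictures are saved under pics/ and viewed, at most 10 in all, crops included, and the job is handed in when it is done.

Besides the shell and the picture viewer there is one more tool, called after "Emit:" as name(argument=value, ...), one argument or row to a line, values as JSON. apply_moves: Moves the arm, as the interface text tells. Its arguments: {"type":"object","properties":{"moves":{"type":"array"},"squeeze":{"type":"number"}},"required":["moves"]}

```bash
mkdir -p pics && ls
cat > h.py <<'E'
import numpy as np, cv2
from workcell import ctrl
from scipy.spatial.transform import Rotation as R
def cap(n,save=None):
    c=ctrl.capture(n)
    if save: cv2.imwrite('pics/'+save,cv2.cvtColor(c['frame'],cv2.COLOR_RGB2BGR))
    return c
def cloud(c):
    z=c['range_z'].astype(float); v,u=np.mgrid[:z.shape[0],:z.shape[1]]
    P=np.stack([(u-c['cx'])/c['fx']*z,-(v-c['cy'])/c['fy']*z,-z,np.ones_like(z)],-1)@np.array(c['extrinsics']).T
    P=P[...,:3]; P[z<=0]=np.nan
    return P
E
python3 - <<'E'
from h import *
for n in('top','scene'):
    c=cap(n,n+'0.png'); np.savez(n+'0.npz',**c)
    print(n,c['fx'],c['cx'],c['cy'],np.round(c['extrinsics'],3).tolist(), [k for k in c])
o=ctrl.get_obs();print({k:np.round(v,3).tolist() for k,v in o.items()},ctrl.tip_extent)
E
```

```text
pics
top 521.9183650382705 285.073512975994 202.94853193194393 [[0.021, 0.997, -0.078, 0.502], [-1.0, 0.022, 0.01, 0.094], [0.011, 0.077, 0.997, 1.506], [0.0, 0.0, 0.0, 1.0]] ['frame', 'range_z', 'fx', 'fy', 'cx', 'cy', 'extrinsics']
scene 410.8837102963825 282.51139939193257 206.26082741083655 [[0.775, -0.386, 0.5, 1.087], [0.632, 0.501, -0.592, -0.527], [-0.022, 0.775, 0.632, 0.738], [0.0, 0.0, 0.0, 1.0]] ['frame', 'range_z', 'fx', 'fy', 'cx', 'cy', 'extrinsics']
{'time': 0.1, 'qpos': [-1.223, 0.616, -0.013, 1.425, 0.008, 1.103, -0.04], 'joint_velocities': [-0.001, -0.001, -0.0, -0.002, 0.001, 0.001, 0.001], 'joint_efforts': [0.002, -47.038, 0.26, -17.157, 0.01, 0.006, 0.0], 'tool_pos': [0.238, 0.604, 0.207], 'tcp_rot': [0.186, 0.982, -0.001, -0.0], 'wrist_force': [-0.78, -0.643, -0.639], 'torque': [0.02, 0.041, 0.001], 'finger_force': 0.0, 'gripper_width': 1.0} 0.008
```

View pics/top0.png

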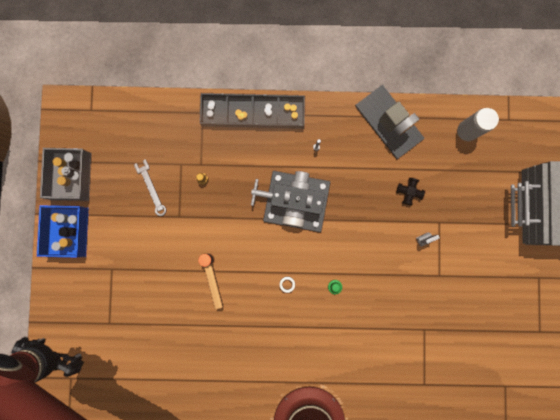

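View pics/scene0.png

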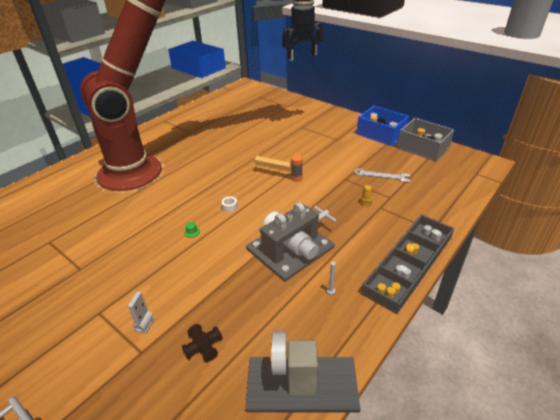

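The top view shows the mallet head at (206,260) with its handle to (217,306), the clamp at (297,200) and the leaf at (428,240). In the scene view the clamp is at (290,240), the leaf at (140,315) and the mallet at (275,165). Next I'll get heights and points from the depth.

Run:
```python
from h import *
big=[]
for n,boxes in (('top',dict(clamp=(245,165,340,240),leaf=(410,225,445,255),mallet=(190,245,230,315))),('scene',dict(clamp=(240,190,350,280),leaf=(120,285,165,335),mallet=(245,145,310,185)))):
    c=dict(np.load(n+'0.npz')); P=cloud(c)
    for k,(a,b,d,e) in boxes.items():
        Q=P[b:e,a:d]; z=Q[...,2]
        print(n,k,'bench',np.round(np.nanmedian(z),4),'nan',np.isnan(z).sum())
        for lo,hi in ((.015,.035),(.035,.047),(.047,.06),(.06,.07),(.07,.095),(.083,.097),(.097,.112),(.112,.14)):
            m=(z>lo)&(z<hi)
            if m.sum()>4:
                X=Q[m]; r=cv2.minAreaRect((X[:,:2]*1000).astype(np.float32))
                print('  ',lo,hi,m.sum(),'mean',np.round(X.mean(0),4),'rect',np.round(r[0],1),np.round(r[1],1),round(r[2],1))
        f=c['frame'][b:e,a:d]; f=cv2.cvtColor(f,cv2.COLOR_RGB2BGR)
        big.append(cv2.resize(f,(266,290) ,interpolation=cv2.INTER_CUBIC) if 0 else cv2.copyMakeBorder(cv2.resize(f,None,fx=(s:=min(266/(d-a),295/(e-b))),fy=s,interpolation=cv2.INTER_CUBIC),0,0,0,0,0))
W=np.zeros((600,800,3),np.uint8)
for i,b in enumerate(big): y,x=300*(i//3),266*(i%3); W[y:y+b.shape[0],x:x+b.shape[1]]=b
cv2.imwrite('pics/crops.png',W)
```

```text
top clamp bench 0.0063 nan 24
   0.015 0.035 807 mean [0.6245 0.0438 0.0184] rect [625.8  45.7] [168.7 149.4] 80.4
   0.035 0.047 41 mean [0.6288 0.1305 0.0447] rect [623.9  84. ] [190.2 103.7] 65.2
   0.047 0.06 273 mean [0.6401 0.1026 0.0533] rect [635.3  96. ] [156.9 153.8] 82.1
   0.06 0.07 276 mean [0.6313 0.0461 0.0654] rect [621.6  50.6] [133.9 137.6] 32.9
   0.07 0.095 912 mean [0.6194 0.0474 0.088 ] rect [625.6  47.7] [143.2 126.6] 43.6
   0.083 0.097 890 mean [0.6254 0.0464 0.0926] rect [610.7  48.5] [139.7  90.8] 80.7
   0.097 0.112 139 mean [0.624  0.0454 0.0996] rect [625.2  45.1] [134.4  59.2] 80.9
   0.112 0.14 111 mean [0.625  0.0468 0.1257] rect [625.7  46. ] [73.6 27.3] 80.6
top leaf bench 0.0023 nan 5
   0.015 0.035 66 mean [ 0.526  -0.3171  0.0248] rect [ 523.9 -321.9] [27.2 37.8] 25.6
   0.035 0.047 8 mean [ 0.5209 -0.3111  0.0433] rect [ 524.5 -313.8] [ 6.7 26.1] 45.0
   0.047 0.06 8 mean [ 0.5262 -0.3168  0.0516] rect [ 526.9 -317.6] [ 3.7 31.2] 34.1
   0.06 0.07 10 mean [ 0.5231 -0.3135  0.0642] rect [ 526.1 -317. ] [ 6.4 32.6] 39.5
   0.07 0.095 65 mean [ 0.5
[... 1673 characters left out ...]
6 0.07 63 mean [ 0.5258 -0.3236  0.0656] rect [ 524.9 -320.4] [10.2 39.9] 14.5
   0.07 0.095 160 mean [ 0.5239 -0.323   0.0822] rect [ 521.7 -322.4] [12.  39.1] 28.1
   0.083 0.097 95 mean [ 0.5224 -0.3223  0.086 ] rect [ 521.4 -321.9] [12.  37.8] 28.1
scene mallet bench -0.0012 nan 7
   0.015 0.035 122 mean [0.4173 0.2751 0.0284] rect [397.2 267.8] [153.   17.4] 19.3
   0.035 0.047 185 mean [0.3985 0.2712 0.042 ] rect [394.3 277.4] [152.8  29.8] 15.5
   0.047 0.06 146 mean [0.396  0.2754 0.0499] rect [394.6 275.7] [152.2  24. ] 14.1
   0.06 0.07 35 mean [0.4575 0.2868 0.0653] rect [456.5 289.5] [33.1 19.5] 39.1
   0.07 0.095 72 mean [0.4526 0.2938 0.0756] rect [452.5 296. ] [33.1 32.8] 88.5
```

View pics/crops.png

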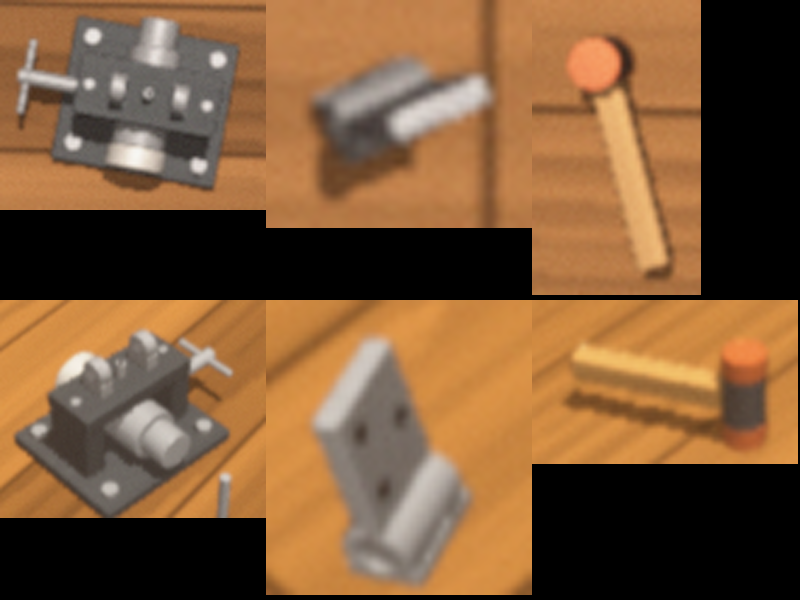

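The crops show both ears with the pin between them, the leaf standing with its plate up, and the mallet on its face. Sizes agree with those given: ears 74x27 mm, plate 10x38 mm. The clamp is at (0.625,0.046) with its y axis at 80.6°. The mallet head is at (0.4535,0.295) with yaw about 14.5°. The leaf is at (0.523,-0.322) with yaw about 27°.

```bash
cat >> h.py <<'E'
def plan(pos,yaw):
    "shift/turn shares (before clipping) to TCP pos, closing line at yaw deg, tool straight down"
    o=ctrl.get_obs(); Rc=R.from_quat(o['tcp_rot']); p=np.array(o['tool_pos'])
    y=np.deg2rad(yaw); best=None
    for s in (0,np.pi):
        c,d=np.cos(y+s),np.sin(y+s)
        Rt=R.from_matrix(np.array([[-d,c,0],[c,d,0],[0,0,-1]]).T.T) if 0 else R.from_matrix(np.column_stack([[-d,c,0],[c,d,0],[0,0,-1]]))
        v=(Rc.inv()*Rt).as_rotvec()
        if best is None or np.linalg.norm(v)<np.linalg.norm(best): best=v
    print('t',round(o['time'],2),'pos',np.round(p,4),'yaw',round(np.rad2deg(np.arctan2(*Rc.as_matrix()[[1,0],1])),1),'q7',round(o['qpos'][6],2),'F',np.round(o['wrist_force'],1),'w',round(float(o['gripper_width']),3),'ff',round(float(np.max(o['finger_force'])),1))
    print('shift',np.round(Rc.inv().apply(np.array(pos)-p)/.5,4),'turn',np.round(best/.5,3))
E
python3 - <<'E'
from h import *
# refine yaws
c=dict(np.load('top0.npz')); P=cloud(c)
Q=P[245:315,190:230].reshape(-1,3); z=Q[:,2]
d=np.linalg.norm(Q[:,:2]-[.4535,.2952],axis=1)
H=Q[(z>.046)&(z<.056)&(d>.035)]; r=cv2.minAreaRect((H[:,:2]*1000).astype(np.float32)); print('handle',r, np.rad2deg(np.arctan2(.2952-r[0][1]/1e3,.4535-r[0][0]/1e3)))
plan([.4107,.2838,.17],104.5)
E
```

```text
handle ((371.1983947753906, 270.1002502441406), (102.30812072753906, 22.363018035888672), 16.016679763793945) 16.96027928045798
t 0.1 pos [0.2377 0.6042 0.2071] yaw 68.5 q7 -0.04 F [-0.8 -0.6 -0.6] w 1.0 ff 0.0
shift [-0.5566 -0.4694  0.0754] turn [-5.000e-03 -1.000e-03 -1.256e+00]
```

Emit:
apply_moves(
  moves=[
    [-0.557,-0.469,0.075,0,0,-1,1],
    [-0.557,-0.469,0.075,0,0,-1,1],
    [-0.557,-0.469,0.075,0,0,-1,1],
    [-0.557,-0.469,0.075,0,0,-1,1],
    [-0.557,-0.469,0.075,0,0,-1,1],
    [-0.557,-0.469,0.075,0,0,-1,1],
    [-0.557,-0.469,0.075,0,0,-1,1],
    [-0.557,-0.469,0.075,0,0,-1,1],
  ],
)

```text
time: 1.1
tool_pos: [0.4109, 0.2851, 0.1706]
tcp_rot: [-0.063, 0.998, 0.0, -0.0]
wrist_force: [-0.3, 0.9, 1.0]
gripper_width: 1.0
finger_force: 0.0
```

Run:
```python
from h import *
plan([.4112,.2822,.12],106.2)
```

```text
t 1.1 pos [0.4109 0.2851 0.1706] yaw 97.2 q7 0.97 F [-0.3  0.9  1. ] w 1.0 ff 0.0
shift [ 0.     -0.0059  0.1011] turn [ 0.001 -0.001 -0.315]
```

Emit:
apply_moves(
  moves=[
    [0,-0.006,0.1,0,0,-0.315,1],
    [0,-0.006,0.1,0,0,-0.315,1],
    [0,-0.006,0.2,0,0,-0.315,1],
    [0,-0.006,0.285,0,0,-0.315,1],
    [0,-0.006,0.285,0,0,-0.315,1],
    [0,-0.006,0.285,0,0,-0.315,1],
  ],
  squeeze=70,
)

```text
time: 1.85
tool_pos: [0.4126, 0.2835, 0.0301]
tcp_rot: [-0.141, 0.99, 0.001, 0.001]
wrist_force: [0.0, 0.1, -0.1]
gripper_width: 0.998
finger_force: 0.0
```

Emit:
apply_moves(
  moves=[
    [0,0,0,0,0,0,-1],
    [0,0,0,0,0,0,-1],
    [0,0,0,0,0,0,-1],
    [0,0,0,0,0,0,-1],
    [0,0,0,0,0,0,-1],
    [0,0,0,0,0,0,-1],
  ],
  squeeze=70,
)

```text
time: 2.6
tool_pos: [0.4115, 0.2816, 0.0281]
tcp_rot: [-0.141, 0.99, -0.0, -0.0]
wrist_force: [-0.0, -0.2, 0.7]
gripper_width: 0.001
finger_force: 0.0
```

Emit:
apply_moves(
  moves=[
    [0,0,-0.1,0,0,0,-1],
    [0,0,-0.2,0,0,0,-1],
    [0,0,-0.3,0,0,0,-1],
    [0,0,-0.35,0,0,0,-1],
    [0,0,-0.35,0,0,0,-1],
    [0,0,-0.35,0,0,0,-1],
  ],
)

```text
time: 3.35
tool_pos: [0.4109, 0.2811, 0.2021]
tcp_rot: [-0.141, 0.99, -0.001, -0.001]
wrist_force: [-0.4, -0.9, -0.2]
gripper_width: -0.0
finger_force: 0.0
```

Run:
```python
from h import *
plan([.5813,.0535,.2],80.6)
c=cap('top');P=cloud(c)
q=ctrl.get_obs()['tool_pos']
m=(c['frame'][...,0]>150)&(c['frame'][...,2]<110)&(P[...,2]>.14)&(np.linalg.norm(P[...,:2]-q[:2],axis=-1)<.2)
Q=P[m];print(m.sum(),Q.min(0),Q.max(0))
c['frame']=c['frame'];a=cv2.resize(c['frame'][200:340,150:290][...,::-1],None,fx=4,fy=4);
s=cap('scene');b=cv2.resize(s['frame'][60:200,200:340][...,::-1],None,fx=4,fy=4)
cv2.imwrite('pics/g.png',cv2.resize(np.hstack([a,b]),(800,400)))
```

```text
t 3.35 pos [0.4109 0.2811 0.2021] yaw 106.2 q7 1.11 F [-0.4 -0.9 -0.2] w -0.0 ff 0.0
shift [-0.2004 -0.5322  0.0042] turn [-0.003 -0.004  0.894]
61 [0.27183293 0.11889335 0.28060261] [0.47111111 0.27979737 0.72392834]
```

View pics/g.png

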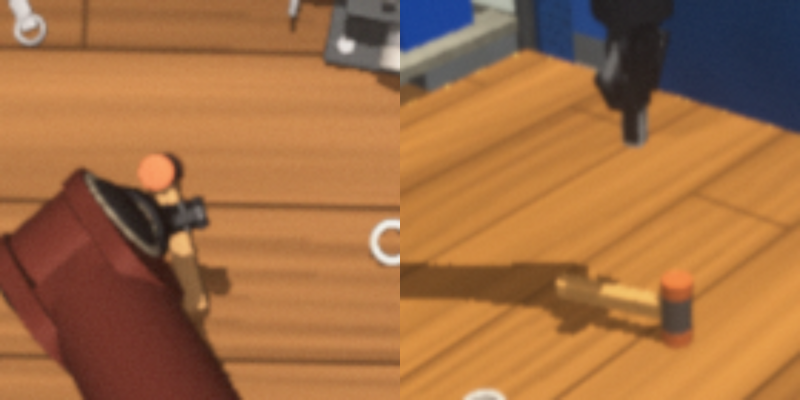

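The pictures show the mallet still standing at its place and the gripper shut empty above it, so the grasp missed. I'll compare the fingertips in the images with the reported TCP.

Run:
```python
from h import *
s=cap('scene');P=cloud(s); o=ctrl.get_obs(); q=np.array(o['tool_pos']); print(q)
d=np.linalg.norm(P[...,:2]-q[:2],axis=-1); m=(d<.15)&(P[...,2]>.1)
Q=P[m]
for lo in np.arange(.13,.34,.015):
    X=Q[(Q[:,2]>lo)&(Q[:,2]<lo+.015)]
    if len(X): print(round(lo,3),len(X),X.min(0).round(3)[:2],X.max(0).round(3)[:2],X.mean(0).round(3)[:2])
v,u=np.nonzero(m); print(u.min(),u.max(),v.min(),v.max())
t=cap('top');P=cloud(t)
for nm,bb in (('mallet',(185,240,235,320)),):
    a,b,c,d=bb;Q=P[b:d,a:c].reshape(-1,3);rg=t['frame'][b:d,a:c].reshape(-1,3).astype(int)
    k=(Q[:,2]>.07)&(Q[:,2]<.09)&(rg[:,0]>150)&(rg[:,2]<120);print('head',k.sum(),Q[k].mean(0))
Pp=P.reshape(-1,3);k=(np.linalg.norm(Pp[:,:2]-q[:2],axis=1)<.12)&(Pp[:,2]>.15)&(Pp[:,2]<.3);X=Pp[k]
for lo in np.arange(.15,.3,.015):
    Y=X[(X[:,2]>lo)&(X[:,2]<lo+.015)]
    if len(Y): print('top',round(lo,3),len(Y),Y.min(0).round(3)[:2],Y.max(0).round(3)[:2])
```

```text
[0.41087782 0.28112676 0.20174534]
0.22 28 [0.406 0.268] [0.425 0.291] [0.417 0.276]
0.235 46 [0.408 0.265] [0.425 0.289] [0.418 0.274]
0.25 41 [0.401 0.263] [0.428 0.295] [0.418 0.275]
0.265 71 [0.406 0.243] [0.433 0.316] [0.422 0.273]
0.28 84 [0.409 0.231] [0.436 0.33 ] [0.424 0.268]
0.295 122 [0.405 0.222] [0.439 0.338] [0.425 0.268]
0.31 142 [0.398 0.22 ] [0.441 0.339] [0.426 0.258]
0.325 119 [0.409 0.236] [0.436 0.323] [0.425 0.264]
0.34 82 [0.397 0.241] [0.45  0.301] [0.428 0.254]
262 296 0 111
head 119 [0.45408773 0.29545956 0.07910378]
top 0.27 1 [0.434 0.261] [0.434 0.261]
top 0.285 4 [0.415 0.244] [0.435 0.257]
```

Run:
```python
from h import *
s=cap('scene');P=cloud(s); q=np.array(ctrl.get_obs()['tool_pos'])
d=np.linalg.norm(P[...,:2]-q[:2],axis=-1); m=(d<.06)&(P[...,2]>.15)
for v in range(104,115):
    k=np.nonzero(m[v])[0]
    f=s['frame'][v,270:296].mean(-1).astype(int)
    print(v,k.min() if len(k) else '',k.max() if len(k) else '',np.round(P[v,k,2].mean(),4) if len(k) else '',f.tolist())
```

```text
104 278 286 0.2463 [131, 126, 128, 126, 124, 125, 124, 109, 67, 42, 42, 40, 46, 72, 108, 104, 105, 119, 119, 117, 113, 111, 112, 115, 120, 122]
105 278 286 0.2436 [128, 128, 125, 129, 129, 128, 126, 112, 71, 43, 41, 43, 48, 75, 107, 103, 105, 113, 113, 113, 113, 117, 121, 122, 122, 125]
106 278 286 0.241 [126, 127, 128, 126, 127, 127, 126, 113, 70, 44, 42, 41, 47, 75, 109, 104, 103, 110, 113, 119, 123, 126, 127, 127, 127, 125]
107 278 286 0.237 [126, 128, 127, 127, 125, 126, 122, 112, 69, 43, 42, 41, 47, 72, 109, 103, 104, 117, 127, 130, 133, 133, 132, 131, 130, 130]
108 278 286 0.2353 [128, 128, 126, 125, 123, 122, 122, 112, 76, 49, 44, 44, 49, 75, 111, 107, 109, 127, 134, 136, 135, 136, 134, 136, 135, 131]
109 278 286 0.2318 [125, 126, 125, 124, 123, 126, 126, 120, 97, 77, 69, 65, 66, 86, 114, 114, 117, 134, 138, 137, 137, 135, 135, 137, 137, 136]
110 278 285 0.2267 [126, 125, 124, 123, 127, 130, 130, 128, 118, 110, 101, 97, 97, 109, 124, 126, 132, 136, 135, 138, 138, 137, 136, 136, 137, 139]
111 281 284 0.2244 [126, 127, 131, 129, 131, 130, 128, 124, 121, 119, 122, 122, 124, 130, 133, 136, 137, 137, 137, 137, 138, 138, 136, 140, 140, 142]
112    [130, 131, 133, 132, 129, 128, 122, 120, 120, 129, 135, 136, 137, 137, 137, 138, 137, 136, 137, 137, 136, 139, 141, 141, 141, 140]
113    [133, 132, 130, 130, 124, 121, 123, 126, 131, 136, 137, 138, 137, 137, 135, 134, 136, 137, 138, 137, 139, 140, 143, 142, 143, 143]
114    [132, 128, 123, 121, 120, 126, 133, 134, 136, 139, 138, 139, 140, 135, 136, 136, 136, 138, 139, 140, 143, 142, 142, 142, 143, 140]
```

The image puts the shut fingertips at z≈0.224 with the TCP reading 0.202. They should stand at 0.194, so the reading is about 30 mm low, which matches the miss above the handle. I'll go deeper, open, and check before closing.

Emit:
apply_moves(
  moves=[
    [0,0,0,0,0,0,1],
    [0,0,0,0,0,0,1],
    [0,0,0.1,0,0,0,1],
    [0,0,0.2,0,0,0,1],
    [0,0,0.3,0,0,0,1],
    [0,0,0.35,0,0,0,1],
    [0,0,0.38,0,0,0,1],
    [0,0,0.4,0,0,0,1],
    [0,0,0.4,0,0,0,1],
  ],
)

```text
time: 4.72
tool_pos: [0.4118, 0.2818, 0.0032]
tcp_rot: [-0.141, 0.99, 0.0, 0.0]
wrist_force: [0.3, -0.3, -0.0]
gripper_width: 1.0
finger_force: 0.0
```

Run:
```python
from h import *
plan([.4112,.2822,.0],106.2)
s=cap('scene');P=cloud(s);q=np.array(ctrl.get_obs()['tool_pos'])
a=s['frame'][110:190,235:335][...,::-1]; cv2.imwrite('pics/g2.png',cv2.resize(a,None,fx=6,fy=6,interpolation=cv2.INTER_CUBIC))
```

```text
t 4.72 pos [0.4118 0.2818 0.0032] yaw 106.2 q7 1.03 F [ 0.3 -0.3 -0. ] w 1.0 ff 0.0
shift [0.001  0.0011 0.0065] turn [-0.  0.  0.]
```

View pics/g2.png

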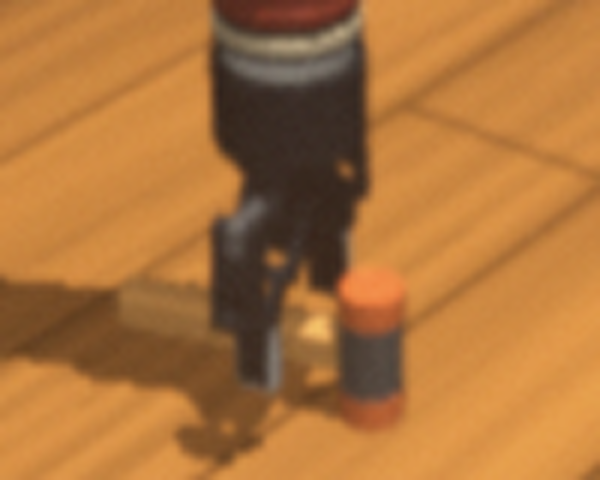

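The fingers now straddle the handle: near tip at (258,390), head at (372,350). Closing.

Emit:
apply_moves(
  moves=[
    [0,0,0.004,0,0,0,-1],
    [0,0,0.004,0,0,0,-1],
    [0,0,0.004,0,0,0,-1],
    [0,0,0.004,0,0,0,-1],
    [0,0,0.004,0,0,0,-1],
    [0,0,0.004,0,0,0,-1],
  ],
  squeeze=80,
)

```text
time: 5.52
tool_pos: [0.4114, 0.2823, 0.0015]
tcp_rot: [-0.141, 0.99, 0.0, 0.0]
wrist_force: [-2.3, 0.9, 4.9]
gripper_width: 0.24
finger_force: 78.4
```

Emit:
apply_moves(
  moves=[
    [0,0,-0.05,0,0,0,-1],
    [0,0,-0.1,0,0,0,-1],
    [0,0,-0.2,0,0,0,-1],
    [0,0,-0.3,0,0,0,-1],
    [0,0,-0.4,0,0,0,-1],
    [0,0,-0.4,0,0,0,-1],
    [0,0,-0.4,0,0,0,-1],
  ],
)

```text
time: 6.4
tool_pos: [0.4102, 0.2798, 0.1991]
tcp_rot: [-0.141, 0.99, -0.002, -0.002]
wrist_force: [-1.5, -0.7, -6.4]
gripper_width: 0.243
finger_force: 78.8
```

Run:
```python
from h import *
plan([.5813,.0535,.2],80.6)
s=cap('scene');P=cloud(s);q=np.array(ctrl.get_obs()['tool_pos'])
f=s['frame'].astype(int)
m=(f[...,0]>150)&(f[...,1]<115)&(f[...,2]<80)&(P[...,2]>.1)&(np.linalg.norm(P[...,:2]-q[:2],axis=-1)<.12)
Q=P[m];print(m.sum(),Q.min(0),Q.max(0),Q.mean(0))
```

```text
t 6.4 pos [0.4102 0.2798 0.1991] yaw 106.2 q7 1.11 F [-1.5 -0.7 -6.4] w 0.243 ff 78.8
shift [-0.2028 -0.53   -0.0015] turn [-0.007 -0.009  0.892]
196 [0.3200193  0.24088131 0.19426534] [0.46837942 0.30641164 0.27424703] [0.4161574  0.27218797 0.23854921]
```

Emit:
apply_moves(
  moves=[
    [-0.203,-0.53,-0.002,-0.007,-0.009,0.892,-1],
    [-0.203,-0.53,-0.002,-0.007,-0.009,0.892,-1],
    [-0.203,-0.53,-0.002,-0.007,-0.009,0.892,-1],
    [-0.203,-0.53,-0.002,-0.007,-0.009,0.892,-1],
    [-0.203,-0.53,-0.002,-0.007,-0.009,0.892,-1],
    [-0.203,-0.53,-0.002,-0.007,-0.009,0.892,-1],
    [-0.203,-0.53,-0.002,-0.007,-0.009,0.892,-1],
    [-0.203,-0.53,-0.002,-0.007,-0.009,0.892,-1],
    [-0.203,-0.53,-0.002,-0.007,-0.009,0.892,-1],
  ],
)

```text
time: 7.58
tool_pos: [0.5824, 0.0568, 0.202]
tcp_rot: [0.08, 0.997, 0.002, 0.002]
wrist_force: [-0.0, -0.3, -5.1]
gripper_width: 0.238
finger_force: 78.8
```

```bash
cat > look.py <<'E'
from h import *
plan([.581,.0533,.15],80.6)
E_=np.array([.6247,.0463]);th=np.deg2rad(-9.4);ax=np.array([[np.cos(th),np.sin(th)],[-np.sin(th),np.cos(th)]])
for n in('scene','top'):
    s=cap(n);P=cloud(s);f=s['frame'].astype(int)
    near=np.linalg.norm(P[...,:2]-E_,axis=-1)<.06
    m=(f[...,0]>110)&(f[...,0]>1.8*f[...,1])&(P[...,2]>.12)&near
    Q=P[m]
    if len(Q)>5:
        t=Q[Q[:,2]>Q[:,2].max()-.006]; r=cv2.minEnclosingCircle((t[:,:2]*1000).astype(np.float32))
        print(n,'head px',len(Q),'z',Q[:,2].min(),Q[:,2].max(),'top centre',np.round(r[0],1),round(r[1],1),'mean',t.mean(0).round(4),'in clamp',(ax@(np.array(r[0])/1e3-E_)).round(4))
    cv2.imwrite(f'pics/l_{n}.png',cv2.resize(s['frame'][150:270,230:390][...,::-1],None,fx=4,fy=4,interpolation=cv2.INTER_CUBIC))
E
python3 look.py
```

```text
t 7.58 pos [0.5824 0.0568 0.202 ] yaw 80.8 q7 1.26 F [-0.  -0.3 -5.1] w 0.238 ff 78.8
shift [ 0.0019 -0.0079  0.1039] turn [0.009 0.005 0.006]
scene head px 790 z 0.20274678608697128 0.5746945729883797 top centre [595.2  24.7] 7.9 mean [0.5953 0.0242 0.5716] in clamp [-0.0256 -0.0261]
top head px 861 z 0.5544997694954128 0.5931338119888161 top centre [570.5  41. ] 24.8 mean [0.5697 0.0434 0.589 ] in clamp [-0.0526 -0.0141]
```

View pics/l_scene.png

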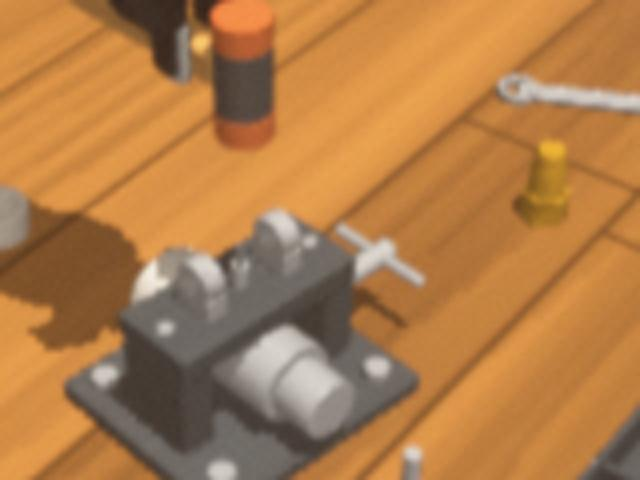

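The scene crop shows the mallet head upright at (243,75), above and behind the gap between the ears. The pin is at (240,268) between the ears at (203,285) and (278,240). I'll align and come closer.

Emit:
apply_moves(
  moves=[
    [0.002,-0.008,0.05,0.009,0.005,0.006,-1],
    [0.002,-0.008,0.114,0.009,0.005,0.006,-1],
    [0.002,-0.008,0.114,0.009,0.005,0.006,-1],
    [0.002,-0.008,0.114,0.009,0.005,0.006,-1],
    [0.002,-0.008,0.114,0.009,0.005,0.006,-1],
  ],
)

```text
time: 8.3
tool_pos: [0.583, 0.0522, 0.1469]
tcp_rot: [0.083, 0.997, 0.0, 0.002]
wrist_force: [0.1, 0.6, -5.4]
gripper_width: 0.242
finger_force: 78.7
```

```bash
sed -i 's/(P\[...,2\]>.12)&near/(P[...,2]>.12)\&(P[...,2]<.31)\&near/' look.py && python3 look.py
```

```text
t 8.3 pos [0.583  0.0522 0.1469] yaw 80.5 q7 1.25 F [ 0.1  0.6 -5.4] w 0.242 ff 78.7
shift [ 0.0042  0.0015 -0.0062] turn [ 0.002  0.009 -0.004]
scene head px 145 z 0.14858616294734817 0.2231137038621792 top centre [624.1  45.2] 17.4 mean [0.6281 0.0373 0.2203] in clamp [-0.0005 -0.0012]
```

View pics/l_scene.png

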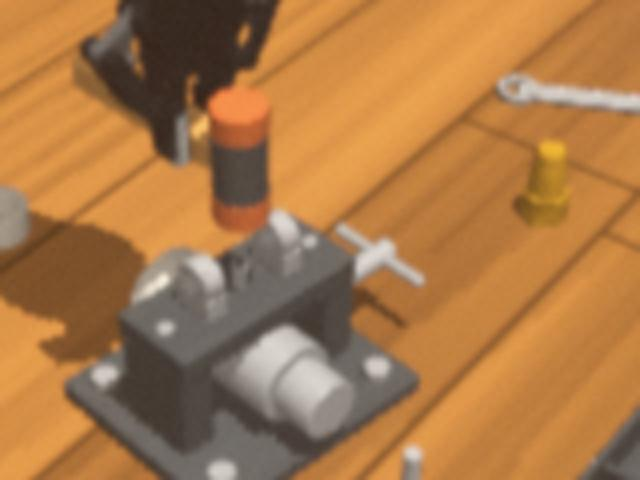

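Scene crop: the head at (240,160) hangs centred above the pin, within about 1 mm by depth. Pressing down gradually.

Emit:
apply_moves(
  moves=[
    [0,0.002,0.04,0,0,0,-1],
    [0,0.002,0.06,0,0,0,-1],
    [0,0.002,0.075,0,0,0,-1],
    [0,0.002,0.085,0,0,0,-1],
    [0,0.002,0.092,0,0,0,-1],
    [0,0.002,0.098,0,0,0,-1],
    [0,0.002,0.1,0,0,0,-1],
    [0,0.002,0.1,0,0,0,-1],
  ],
)

```text
time: 9.4
tool_pos: [0.5817, 0.053, 0.0952]
tcp_rot: [0.083, 0.997, -0.0, 0.0]
wrist_force: [-3.3, -0.0, 0.6]
gripper_width: 0.245
finger_force: 79.7
```

Emit:
apply_moves(
  moves=[
    [0,0,0.002,0,0,0,-1],
    [0,0,0.004,0,0,0,-1],
    [0,0,0.006,0,0,0,-1],
    [0,0,0.006,0,0,0,-1],
  ],
)

```text
time: 9.9
tool_pos: [0.5818, 0.0531, 0.0941]
tcp_rot: [0.083, 0.997, -0.0, 0.001]
wrist_force: [-7.9, 0.3, 12.0]
gripper_width: 0.24
finger_force: 81.2
```

Emit:
apply_moves(
  moves=[
    [0,0,0.003,0,0,0,-1],
    [0,0,0.005,0,0,0,-1],
    [0,0,0.005,0,0,0,-1],
  ],
)

```text
time: 10.28
tool_pos: [0.5822, 0.0535, 0.0936]
tcp_rot: [0.083, 0.997, 0.0, 0.002]
wrist_force: [-11.8, 0.5, 22.7]
gripper_width: 0.238
finger_force: 82.1
```

Emit:
apply_moves(
  moves=[
    [0,0,-0.05,0,0,0,-1],
    [0,0,-0.12,0,0,0,-1],
    [0,0,-0.2,0,0,0,-1],
    [0,0,-0.22,0,0,0,-1],
    [0,0,-0.22,0,0,0,-1],
    [0,0,-0.22,0,0,0,-1],
  ],
)

```text
time: 11.02
tool_pos: [0.5804, 0.0528, 0.1973]
tcp_rot: [0.083, 0.997, -0.001, -0.002]
wrist_force: [0.4, -0.2, -4.5]
gripper_width: 0.243
finger_force: 79.3
```

```bash
python3 look.py
python3 - <<'E'
from h import *
for n in ('scene',):
    a=dict(np.load(n+'0.npz'));b=cap(n);Pa,Pb=cloud(a),cloud(b)
    E_=np.array([.6247,.0463])
    for P in (Pa,Pb):
        d=np.linalg.norm(P[...,:2]-E_,axis=-1);k=(d<.009)&(P[...,2]<.13)&(P[...,2]>.08)
        print(k.sum(),np.sort(P[k][:,2])[-8:].round(4),np.median(P[k][:,2]).round(4))
plan([.42,.28,.2],106)
E
```

```text
t 11.03 pos [0.5804 0.0528 0.1973] yaw 80.5 q7 1.26 F [ 0.4 -0.2 -4.5] w 0.243 ff 79.3
shift [-0.0013  0.0014  0.0946] turn [-0.003 -0.006 -0.004]
scene head px 173 z 0.19791869517803928 0.2733070349497948 top centre [621.1  44.7] 17.8 mean [0.6258 0.0382 0.2707] in clamp [-0.0033 -0.0021]
45 [0.1067 0.1069 0.1071 0.1078 0.1084 0.1086 0.1086 0.1101] 0.096
28 [0.0919 0.0919 0.0923 0.0924 0.0926 0.0933 0.0942 0.0944] 0.0909
t 11.18 pos [0.5809 0.0529 0.198 ] yaw 80.5 q7 1.26 F [-0.8  0.4 -4.8] w 0.238 ff 79.3
shift [ 0.3926  0.3947 -0.0037] turn [-0.001 -0.004 -0.891]
```

View pics/l_scene.png

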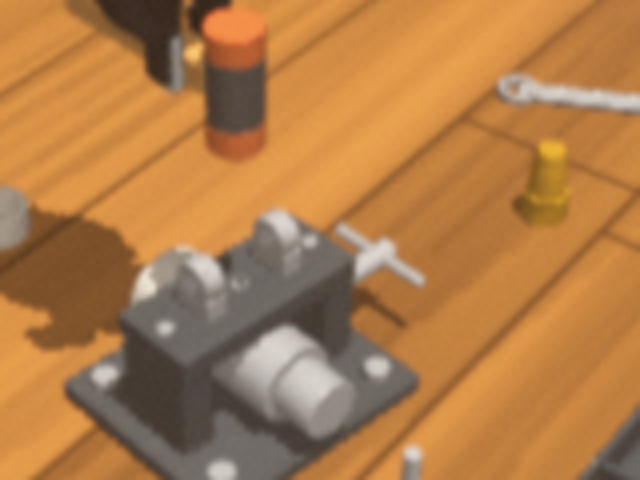

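The pin is home: its top now shows at 0.093 by depth, flush at (240,284) in the crop. Returning the mallet to its original spot.

Emit:
apply_moves(
  moves=[
    [0.411,0.393,-0.004,0,0,-0.891,-1],
    [0.411,0.393,-0.004,0,0,-0.891,-1],
    [0.411,0.393,-0.004,0,0,-0.891,-1],
    [0.411,0.393,-0.004,0,0,-0.891,-1],
    [0.411,0.393,-0.004,0,0,-0.891,-1],
    [0.411,0.393,-0.004,0,0,-0.891,-1],
    [0.411,0.393,-0.004,0,0,-0.891,-1],
    [0.411,0.393,-0.004,0,0,-0.891,-1],
  ],
)

```text
time: 12.18
tool_pos: [0.4126, 0.2793, 0.2012]
tcp_rot: [-0.138, 0.99, -0.001, 0.0]
wrist_force: [0.2, -0.8, -4.4]
gripper_width: 0.242
finger_force: 79.4
```

Emit:
apply_moves(
  moves=[
    [0,0,0.1,0,0,0,-1],
    [0,0,0.2,0,0,0,-1],
    [0,0,0.3,0,0,0,-1],
    [0,0,0.35,0,0,0,-1],
    [0,0,0.37,0,0,0,-1],
    [0,0,0.38,0,0,0,-1],
    [0,0,0.38,0,0,0,-1],
    [0,0,0.38,0,0,0,-1],
  ],
)

```text
time: 13.18
tool_pos: [0.4126, 0.2812, 0.0125]
tcp_rot: [-0.139, 0.99, 0.0, 0.002]
wrist_force: [-0.3, -0.2, -4.9]
gripper_width: 0.243
finger_force: 79.1
```

Run:
```python
from h import *
plan([.411,.2815,.002],106)
```

```text
t 13.18 pos [0.4126 0.2812 0.0125] yaw 106.0 q7 1.02 F [-0.3 -0.2 -4.9] w 0.243 ff 79.1
shift [0.003  0.0014 0.0209] turn [ 0.001  0.006 -0.   ]
```

Emit:
apply_moves(
  moves=[
    [0,0,0.01,0,0,0,-1],
    [0,0,0.018,0,0,0,-1],
    [0,0,0.022,0,0,0,-1],
    [0,0,0.022,0,0,0,-1],
  ],
)

```text
time: 13.68
tool_pos: [0.4116, 0.2807, 0.0015]
tcp_rot: [-0.139, 0.99, -0.0, 0.001]
wrist_force: [-2.7, -1.2, 7.1]
gripper_width: 0.243
finger_force: 81.0
```

Emit:
apply_moves(
  moves=[
    [0,0,0,0,0,0,1],
    [0,0,0,0,0,0,1],
    [0,0,0,0,0,0,1],
    [0,0,0,0,0,0,1],
    [0,0,-0.1,0,0,0,1],
    [0,0,-0.2,0,0,0,1],
    [0,0,-0.3,0,0,0,1],
    [0,0,-0.4,0,0,0,1],
    [0,0,-0.45,0,0,0,1],
    [0,0,-0.45,0,0,0,1],
  ],
)

```text
time: 14.92
tool_pos: [0.4126, 0.2816, 0.2273]
tcp_rot: [-0.139, 0.99, 0.001, 0.003]
wrist_force: [0.4, -0.2, -1.1]
gripper_width: 1.005
finger_force: 0.0
```

Run:
```python
from h import *
plan([.5235,-.322,.2],27)
t=cap('top');P=cloud(t)[240:320,185:240].reshape(-1,3);f=t['frame'][240:320,185:240].reshape(-1,3).astype(int)
k=(P[:,2]>.06)&(P[:,2]<.1)&(f[:,0]>150)&(f[:,2]<120);print('head',k.sum(),P[k].mean(0))
# leaf from both views: plate side points
for n in('top','scene'):
    c=dict(np.load(n+'0.npz'));P=cloud(c).reshape(-1,3)
    d=np.linalg.norm(P[:,:2]-[.523,-.322],axis=1)
    for lo,hi in((.017,.03),(.035,.08),(.084,.094)):
        X=P[(d<.03)&(P[:,2]>lo)&(P[:,2]<hi)][:,:2]
        if len(X)>10:
            w,V=np.linalg.eigh(np.cov(X.T)); print(n,lo,len(X),X.mean(0).round(4),'long dir',round(np.rad2deg(np.arctan2(*V[::-1,1]))%180,1))
```

```text
t 14.93 pos [0.4126 0.2816 0.2273] yaw 106.0 q7 1.11 F [ 0.4 -0.2 -1.1] w 1.005 ff 0.0
shift [ 0.1195 -1.2216  0.0528] turn [0.009 0.008 2.757]
head 122 [0.45535547 0.29123891 0.07900376]
top 0.017 55 [ 0.5265 -0.3167] long dir 141.5
top 0.035 35 [ 0.5238 -0.3143] long dir 124.2
top 0.084 48 [ 0.5244 -0.3227] long dir 116.4
scene 0.017 132 [ 0.5286 -0.3225] long dir 105.6
scene 0.035 255 [ 0.5261 -0.3239] long dir 111.1
scene 0.084 84 [ 0.5219 -0.3221] long dir 115.6
```

Emit:
apply_moves(
  moves=[
    [0.1,-0.9,0.02,0.009,0.008,1,1],
    [0.1,-0.9,0.02,0.009,0.008,1,1],
    [0.1,-0.9,0.02,0.009,0.008,1,1],
    [0.1,-0.9,0.02,0.009,0.008,1,1],
    [0.1,-0.9,0.02,0.009,0.008,1,1],
    [0.1,-0.9,0.02,0.009,0.008,1,1],
    [0.1,-0.9,0.02,0.009,0.008,1,1],
    [0.1,-0.9,0.02,0.009,0.008,1,1],
  ],
)

```text
time: 15.98
tool_pos: [0.4858, -0.1709, 0.2135]
tcp_rot: [0.114, 0.993, -0.004, -0.003]
wrist_force: [-0.8, 1.0, 0.1]
gripper_width: 0.998
finger_force: 0.0
```

Emit:
apply_moves(
  moves=[
    [0,0,0,0,0,1,1],
    [0,0,0,0,0,1,1],
    [0,0,0,0,0,1,1],
    [0,0,0,0,0,1,1],
  ],
)

```text
time: 16.48
tool_pos: [0.4868, -0.1641, 0.2142]
tcp_rot: [0.351, 0.936, -0.003, -0.002]
wrist_force: [-0.3, 1.2, -0.1]
gripper_width: 1.0
finger_force: 0.0
```

Run:
```python
from h import *
plan([.5238,-.3222,.16],26.5)
```

```text
t 16.48 pos [ 0.4868 -0.1641  0.2142] yaw 48.9 q7 1.22 F [-0.3  1.2 -0.1] w 1.0 ff 0.0
shift [-0.2639 -0.1887  0.1092] turn [-0.014 -0.001  0.781]
```

Emit:
apply_moves(
  moves=[
    [-0.264,-0.189,0.08,-0.014,0,0.781,1],
    [-0.264,-0.189,0.08,-0.014,0,0.781,1],
    [-0.264,-0.189,0.08,-0.014,0,0.781,1],
    [-0.264,-0.189,0.08,-0.014,0,0.781,1],
    [-0.264,-0.189,0.08,-0.014,0,0.781,1],
    [-0.264,-0.189,0.08,-0.014,0,0.781,1],
    [-0.264,-0.189,0.08,-0.014,0,0.781,1],
  ],
)

```text
time: 17.35
tool_pos: [0.5247, -0.3224, 0.1768]
tcp_rot: [0.526, 0.85, 0.001, 0.001]
wrist_force: [-0.9, 0.1, 0.3]
gripper_width: 1.001
finger_force: 0.0
```

Run:
```python
from h import *
plan([.5238,-.3222,.02],26.5)
```

```text
t 17.35 pos [ 0.5247 -0.3224  0.1768] yaw 26.5 q7 1.14 F [-0.9  0.1  0.3] w 1.001 ff 0.0
shift [ 0.0017 -0.0024  0.3136] turn [ 0.006  0.003 -0.001]
```

Emit:
apply_moves(
  moves=[
    [0.001,-0.002,0.08,0.006,0.003,0,1],
    [0.001,-0.002,0.18,0.006,0.003,0,1],
    [0.001,-0.002,0.26,0.006,0.003,0,1],
    [0.001,-0.002,0.3,0.006,0.003,0,1],
    [0.001,-0.002,0.314,0.006,0.003,0,1],
    [0.001,-0.002,0.314,0.006,0.003,0,1],
    [0.001,-0.002,0.314,0.006,0.003,0,1],
  ],
)

```text
time: 18.23
tool_pos: [0.5245, -0.3245, 0.0207]
tcp_rot: [0.527, 0.85, -0.0, 0.001]
wrist_force: [1.1, -0.6, 0.1]
gripper_width: 0.997
finger_force: 0.0
```

Emit:
apply_moves(
  moves=[
    [0,0,0,0,0,0,-1],
    [0,0,0,0,0,0,-1],
    [0,0,0,0,0,0,-1],
    [0,0,0,0,0,0,-1],
    [0,0,0,0,0,0,-1],
    [0,0,0,0,0,0,-1],
    [0,0,0,0,0,0,-1],
  ],
  squeeze=60,
)

```text
time: 19.1
tool_pos: [0.5233, -0.3237, 0.019]
tcp_rot: [0.527, 0.85, -0.0, -0.0]
wrist_force: [-0.6, -0.7, -2.1]
gripper_width: 0.111
finger_force: 59.8
```

Emit:
apply_moves(
  moves=[
    [0,0,-0.05,0,0,0,-1],
    [0,0,-0.15,0,0,0,-1],
    [0,0,-0.25,0,0,0,-1],
    [0,0,-0.35,0,0,0,-1],
    [0,0,-0.42,0,0,0,-1],
    [0,0,-0.42,0,0,0,-1],
    [0,0,-0.42,0,0,0,-1],
  ],
)

```text
time: 19.98
tool_pos: [0.5228, -0.3229, 0.2277]
tcp_rot: [0.527, 0.85, -0.0, -0.002]
wrist_force: [-0.9, -0.1, -2.6]
gripper_width: 0.112
finger_force: 59.7
```

Run:
```python
from h import *
plan([.6247,.0463,.225],-9.4)
```

```text
t 19.98 pos [ 0.5228 -0.3229  0.2277] yaw 26.3 q7 1.13 F [-0.9 -0.1 -2.6] w 0.112 ff 59.7
shift [0.5714 0.5103 0.0057] turn [-0.006 -0.004  1.247]
```

Emit:
apply_moves(
  moves=[
    [0.571,0.51,0.006,-0.006,-0.004,1,-1],
    [0.571,0.51,0.006,-0.006,-0.004,1,-1],
    [0.571,0.51,0.006,-0.006,-0.004,1,-1],
    [0.571,0.51,0.006,-0.006,-0.004,1,-1],
    [0.571,0.51,0.006,-0.006,-0.004,1,-1],
    [0.571,0.51,0.006,-0.006,-0.004,1,-1],
    [0.571,0.51,0.006,-0.006,-0.004,1,-1],
    [0.571,0.51,0.006,-0.006,-0.004,1,-1],
    [0.571,0.51,0.006,-0.006,-0.004,1,-1],
    [0.571,0.51,0.006,-0.006,-0.004,1,-1],
  ],
)

```text
time: 21.22
tool_pos: [0.6253, 0.0427, 0.2259]
tcp_rot: [0.723, 0.691, -0.0, 0.002]
wrist_force: [0.2, -0.5, -1.4]
gripper_width: 0.111
finger_force: 59.7
```

Run:
```python
from h import *
plan([.6247,.0463,.18],-9.4)
```

```text
t 21.23 pos [0.6253 0.0427 0.2259] yaw -2.5 q7 0.07 F [ 0.2 -0.5 -1.4] w 0.111 ff 59.7
shift [ 0.0073 -0.0016  0.0918] turn [0.005 0.005 0.24 ]
```

Emit:
apply_moves(
  moves=[
    [0.007,-0.002,0.06,0.005,0.005,0.24,-1],
    [0.007,-0.002,0.12,0.005,0.005,0.24,-1],
    [0.007,-0.002,0.12,0.005,0.005,0.24,-1],
    [0.007,-0.002,0.12,0.005,0.005,0.24,-1],
    [0.007,-0.002,0.12,0.005,0.005,0.24,-1],
  ],
)

```text
time: 21.85
tool_pos: [0.6261, 0.048, 0.1678]
tcp_rot: [0.762, 0.648, 0.002, 0.001]
wrist_force: [0.4, -0.7, -3.0]
gripper_width: 0.108
finger_force: 59.5
```

```bash
cat > leaf.py <<'E'
from h import *
import sys
plan([.6247,.0463,.119],-9.4)
th=np.deg2rad(-9.4);ax=np.array([[np.cos(th),np.sin(th)],[-np.sin(th),np.cos(th)]]);E_=np.array([.6247,.0463])
s=cap('scene');P=cloud(s)
C=P.copy();C[...,:2]=(P[...,:2]-E_)@ax.T
# clamp-frame points near hinge (x,y rel. hinge centre; z world)
k=(abs(C[...,0])<.04)&(abs(C[...,1])<.06)&(C[...,2]>.1)
Q=C[k]
for lo in np.arange(.1,.25,.008):
    X=Q[(Q[:,2]>lo)&(Q[:,2]<lo+.008)]
    if len(X)>3: print(round(lo,3),len(X),'x',X[:,0].min().round(4),X[:,0].max().round(4),'y',np.percentile(X[:,1],[2,98]).round(4))
cv2.imwrite('pics/'+sys.argv[1],cv2.resize(s['frame'][170:270,240:360][...,::-1],None,fx=6,fy=6,interpolation=cv2.INTER_CUBIC))
np.savez('leaf.npz',**s)
E
python3 leaf.py f1.png
```

```text
t 21.85 pos [0.6261 0.048  0.1678] yaw -9.2 q7 -0.01 F [ 0.4 -0.7 -3. ] w 0.108 ff 59.5
shift [-0.004  -0.0025  0.0976] turn [ 0.007 -0.003  0.006]
0.1 78 x -0.0164 0.0132 y [-0.0372  0.0357]
0.108 54 x -0.0175 0.0121 y [-0.0371  0.0334]
0.116 59 x -0.0141 0.0141 y [-0.0374  0.0358]
0.124 45 x -0.0099 0.0112 y [-0.037   0.0364]
0.148 70 x -0.0125 0.017 y [-0.0141  0.0232]
0.156 49 x -0.0082 0.0161 y [-0.0141  0.0212]
0.164 64 x -0.008 0.0174 y [-0.0145  0.0221]
0.172 66 x -0.0066 0.0137 y [-0.0137  0.0229]
0.18 29 x -0.0005 0.0083 y [-0.0136  0.0232]
0.188 27 x -0.0084 0.0164 y [-0.0135  0.0229]
0.196 42 x -0.0099 0.0207 y [-0.014   0.0224]
0.204 49 x -0.0166 0.0219 y [-0.0133  0.0103]
0.212 44 x -0.0169 0.0217 y [-0.0131  0.0066]
0.22 36 x -0.0152 0.022 y [-0.014   0.0001]
0.228 53 x -0.031 0.0351 y [-0.0132  0.0102]
0.236 99 x -0.036 0.0388 y [-0.0116  0.0102]
0.244 65 x -0.0392 0.04 y [-0.0106  0.0125]
```

View pics/f1.png

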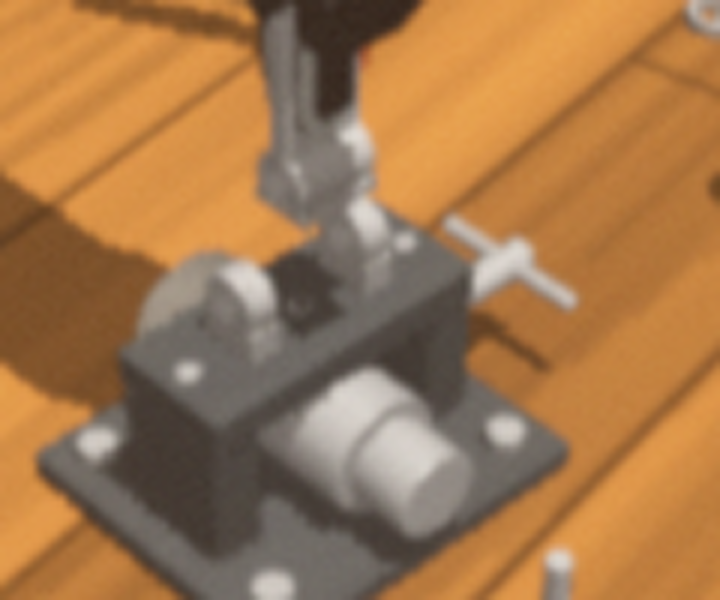

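The crop shows the leaf barrel at (310,180) above the gap, offset toward the far (+y) ear. Ears are at (240,300) and (355,245). I'll fit the barrel and ear cylinders in the same view to get x, y and z offsets.

```bash
cat > fit.py <<'E'
from h import *
from scipy.optimize import least_squares
def run(s,zb):
    th=np.deg2rad(-9.4);ax=np.array([[np.cos(th),np.sin(th)],[-np.sin(th),np.cos(th)]]);E_=np.array([.6247,.0463])
    P=cloud(s).reshape(-1,3);C=P.copy();C[:,:2]=(P[:,:2]-E_)@ax.T
    def circ(X,z0):
        f=lambda p:np.hypot(X[:,0]-p[0],X[:,2]-p[1])-.014
        r=least_squares(f,[0,z0],loss='soft_l1',f_scale=.001);return np.round(r.x,4),len(X),round(float(np.median(abs(f(r.x)))),4)
    x,y,z=C.T
    o=(x>0)|(z>.126)
    for nm,a,b in(('ear-',-.036,-.024),('ear+',.024,.036)):
        k=(y>a)&(y<b)&(z>.108)&(z<.132)&(abs(x)<.02)&o; print(nm,circ(C[k],.114))
    # barrel: front half above its axis height down to foot, and outer faces
    k=(abs(y-.004)<.017)&(z>zb-.003)&(z<zb+.013)&(x>.004)&(x<.025); print('barrel',circ(C[k],zb))
    k=(abs(y-.004)<.022)&(z>zb-.013)&(z<zb+.012)&(abs(x)<.03); X=C[k]; yy=X[:,1]; print('barrel y',np.percentile(yy,[1,3,97,99]).round(4),'zmin',np.percentile(C[(abs(y-.004)<.02)&(z>.135)&(abs(x)<.03),2],[.5,2]).round(4))
    k=(z>zb+.02)&(z<zb+.045)&(x>0)&(x<.02)
    for a in np.arange(-.024,.028,.004):
        m=k&(y>a)&(y<a+.004)
        if m.sum()>2: print('  plate front y',round(a,3),m.sum(),np.median(x[m]).round(4))
    e=(z>.1)&(z<.127)&(abs(x)<.02)
    print('ear y outer/inner',np.percentile(y[e&(y<-.015)&(y>-.05)],[2,98]).round(4),np.percentile(y[e&(y>.015)&(y<.05)],[2,98]).round(4))
if __name__=='__main__':
    run(dict(np.load('leaf.npz')),.163)
E
python3 fit.py
```

```text
ear- (array([-0.0033,  0.1128]), 46, 0.0006)
ear+ (array([-0.0034,  0.1134]), 38, 0.0011)
barrel (array([0.0013, 0.1617]), 99, 0.0008)
barrel y [-0.0145 -0.014   0.0223  0.0243] zmin [0.1489 0.1531]
  plate front y -0.016 17 0.0044
  plate front y -0.012 22 0.0076
  plate front y -0.008 22 0.0128
  plate front y -0.004 8 0.0126
  plate front y 0.0 4 0.017
  plate front y 0.004 5 0.0185
  plate front y 0.02 9 0.007
ear y outer/inner [-0.0376 -0.0231] [0.0222 0.0365]
```

Run:
```python
from h import *
from scipy.optimize import least_squares
th=np.deg2rad(-9.4);ax=np.array([[np.cos(th),np.sin(th)],[-np.sin(th),np.cos(th)]]);E_=np.array([.6247,.0463])
def fr(s):
    P=cloud(s).reshape(-1,3);C=P.copy();C[:,:2]=(P[:,:2]-E_)@ax.T;return C
def circ(X,z0):
    f=lambda p:np.hypot(X[:,0]-p[0],X[:,2]-p[1])-.014
    r=least_squares(f,[0,z0],loss='soft_l1',f_scale=.001);return np.round(r.x,4),len(X)
S=[('scene0',dict(np.load('scene0.npz'))),('top0',dict(np.load('top0.npz'))),('leaf',dict(np.load('leaf.npz')))]
S+=[('live%d'%i,cap('scene')) for i in range(3)]
T=cap('top')
for n,s in S:
    C=fr(s);x,y,z=C.T
    for a,b in((-.034,-.026),(.026,.034)):
        k=(y>a)&(y<b)&(z>.116)&(z<.134)&(abs(x)<.02); f=k&(x>.0)
        print(n,'ear',a,'all',*circ(C[k],.114),'front',*circ(C[f],.114),'xrange',np.percentile(x[k],[3,97]).round(4))
    if n[0]=='l':
        for a,b in((-.011,.004),(.004,.019)):
            k=(y>a)&(y<b)&(z>.160)&(z<.178)&(x>.006)&(x<.025);print(n,'   barrel',*circ(C[k],.163))
C=fr(T);x,y,z=C.T;k=(abs(x)<.03)&(abs(y)<.05)&(z>.1)&(z<.18);print('top pts',k.sum(), [ (C[k][:,i].min().round(3),C[k][:,i].max().round(3)) for i in range(3)] if k.sum() else '')
```

```text
scene0 ear -0.034 all [-0.002   0.1123] 29 front [-0.001   0.1113] 19 xrange [-0.0093  0.0117]
scene0 ear 0.026 all [-0.0025  0.1126] 23 front [-0.0025  0.1126] 15 xrange [-0.0128  0.0103]
top0 ear -0.034 all [0.0018 0.1146] 30 front [0.0012 0.1149] 15 xrange [-0.0119  0.0122]
top0 ear 0.026 all [0.0009 0.115 ] 29 front [0.0003 0.1145] 14 xrange [-0.0123  0.0129]
leaf ear -0.034 all [-0.0036  0.1125] 27 front [-0.0031  0.1119] 18 xrange [-0.0088  0.0101]
leaf ear 0.026 all [-0.0021  0.1121] 20 front [-0.0016  0.1117] 17 xrange [-0.0017  0.0131]
leaf    barrel [0.0009 0.1629] 45
leaf    barrel [0.0014 0.1619] 43
live0 ear -0.034 all [-0.0027  0.1125] 30 front [-0.0016  0.1114] 20 xrange [-0.0081  0.0109]
live0 ear 0.026 all [-0.0026  0.1122] 23 front [-0.0025  0.1121] 21 xrange [-0.0017  0.0119]
live0    barrel [0.0008 0.1618] 42
live0    barrel [0.0012 0.162 ] 41
live1 ear -0.034 all [-0.0019  0.112 ] 31 front [-0.0023  0.1125] 21 xrange [-0.0095  0.0106]
live1 ear 0.026 all [-0.0035  0.1129] 21 front [-0.003   0.1122] 18 xrange [-0.0014  0.0106]
live1    barrel [0.0002 0.1628] 43
live1    barrel [0.0011 0.1611] 43
live2 ear -0.034 all [-0.0028  0.1123] 29 front [-0.0026  0.1121] 21 xrange [-0.0101  0.0107]
live2 ear 0.026 all [-0.0028  0.1131] 21 front [-0.0033  0.1139] 17 xrange [-0.0025  0.0112]
live2    barrel [0.0002 0.1617] 40
live2    barrel [0.0003 0.1613] 38
top pts 0
```

```bash
python3 -c "
from h import *
plan([.6222,.044,.119],-9.4)"
```

```text
t 22.1 pos [0.6252 0.0486 0.1666] yaw -9.2 q7 -0.01 F [ 0.7  0.6 -2. ] w 0.107 ff 59.5
shift [-0.0101 -0.0045  0.0951] turn [ 0.002 -0.002  0.007]
```

Emit:
apply_moves(
  moves=[
    [-0.01,-0.0065,0,0,0,0.007,-1],
    [-0.01,-0.0065,0,0,0,0.007,-1],
    [-0.01,-0.0065,0.02,0,0,0.007,-1],
    [-0.01,-0.0065,0.03,0,0,0.007,-1],
    [-0.01,-0.0065,0.03,0,0,0.007,-1],
    [-0.01,-0.0065,0.03,0,0,0.007,-1],
  ],
)

```text
time: 22.85
tool_pos: [0.621, 0.0442, 0.151]
tcp_rot: [0.763, 0.647, 0.0, -0.0]
wrist_force: [-0.0, -0.4, -1.9]
gripper_width: 0.108
finger_force: 59.7
```

```bash
cat > fit2.py <<'E'
from h import *
from scipy.optimize import least_squares
plan([.6212,.0442,.119],-9.4)
th=np.deg2rad(-9.4);ax=np.array([[np.cos(th),np.sin(th)],[-np.sin(th),np.cos(th)]]);E_=np.array([.6247,.0463])
def circ(X,z0):
    f=lambda p:np.hypot(X[:,0]-p[0],X[:,2]-p[1])-.014
    return least_squares(f,[0,z0],loss='soft_l1',f_scale=.001).x
C=[]
for i in range(4):
    s=cap('scene');P=cloud(s).reshape(-1,3);D=P.copy();D[:,:2]=(P[:,:2]-E_)@ax.T;C.append(D)
C=np.vstack(C);x,y,z=C.T;zb=ctrl.get_obs()['tool_pos'][2]-.0048
for a,b in((-.034,-.026),(.026,.034)):
    k=(y>a)&(y<b)&(z>.116)&(z<.134)&(abs(x)<.02);print('ear',circ(C[k],.114).round(4),k.sum())
for a,b in((-.013,.0),(.0,.013)):
    k=(y>a)&(y<b)&(z>zb-.002)&(z<zb+.014)&(x>.004)&(x<.025);print('barrel',circ(C[k],zb).round(4),k.sum())
k=(abs(y)<.0225)&(z>max(zb-.01,.125 if zb>.13 else 0))&(z<zb+.05)&(x>-.01)&(x<.02);h,e=np.histogram(y[k],np.arange(-.028,.0281,.002));print('leaf y',np.percentile(y[k],[1,3,97,99]).round(4),h)
k=(z>.104)&(z<.125)&(abs(x)<.014);print('ears',np.percentile(y[k&(y<-.0225)&(y>-.05)],[2,98]).round(4),np.percentile(y[k&(y>.0225)&(y<.05)],[2,98]).round(4))
cv2.imwrite('pics/f2.png',cv2.resize(s['frame'][170:270,240:360][...,::-1],None,fx=6,fy=6,interpolation=cv2.INTER_CUBIC))
E
python3 fit2.py
```

```text
t 22.85 pos [0.621  0.0442 0.151 ] yaw -9.4 q7 -0.0 F [-0.  -0.4 -1.9] w 0.108 ff 59.7
shift [0.0001 0.0003 0.0639] turn [ 0.001 -0.001  0.   ]
ear [-0.0028  0.1123] 113
ear [-0.0031  0.1129] 71
barrel [-0.0029  0.1453] 122
barrel [-0.0027  0.1451] 119
leaf y [-0.0189 -0.0186  0.0175  0.0191] [  0   0   0   0 102 221  88 136  81  99  70  47  43  53  58  46  45  37
  30  37  34  35  47  27   4   0   0   0]
ears [-0.0377 -0.0238] [0.023  0.0372]
```

Aligned: x within 0.2 mm and y within 0.3 mm in the same view. The drop is 32 mm by both estimates. Lowering.

Emit:
apply_moves(
  moves=[
    [0,0,0.015,0,0,0,-1],
    [0,0,0.03,0,0,0,-1],
    [0,0,0.045,0,0,0,-1],
    [0,0,0.055,0,0,0,-1],
    [0,0,0.062,0,0,0,-1],
    [0,0,0.064,0,0,0,-1],
    [0,0,0.064,0,0,0,-1],
    [0,0,0.064,0,0,0,-1],
  ],
)

```text
time: 24.05
tool_pos: [0.6211, 0.0442, 0.1193]
tcp_rot: [0.763, 0.647, 0.001, 0.0]
wrist_force: [0.4, 0.6, -2.0]
gripper_width: 0.109
finger_force: 59.7
```

```bash
python3 fit2.py
```

```text
t 24.05 pos [0.6211 0.0442 0.1193] yaw -9.4 q7 0.01 F [ 0.4  0.6 -2. ] w 0.109 ff 59.7
shift [0.0001 0.0001 0.0006] turn [ 0.002 -0.002  0.   ]
ear [-0.0027  0.1123] 114
ear [-0.0029  0.1123] 94
barrel [-0.0026  0.1131] 117
barrel [-0.0027  0.1131] 110
leaf y [-0.0189 -0.0184  0.0179  0.0194] [  0   0   0   0  70 176  70 116  86  83  61  49  37  57  50  46  38  29
  35  30  44  25  38  23   4   6   0   0]
ears [-0.0379 -0.0237] [0.0228 0.037 ]
```

View pics/f2.png

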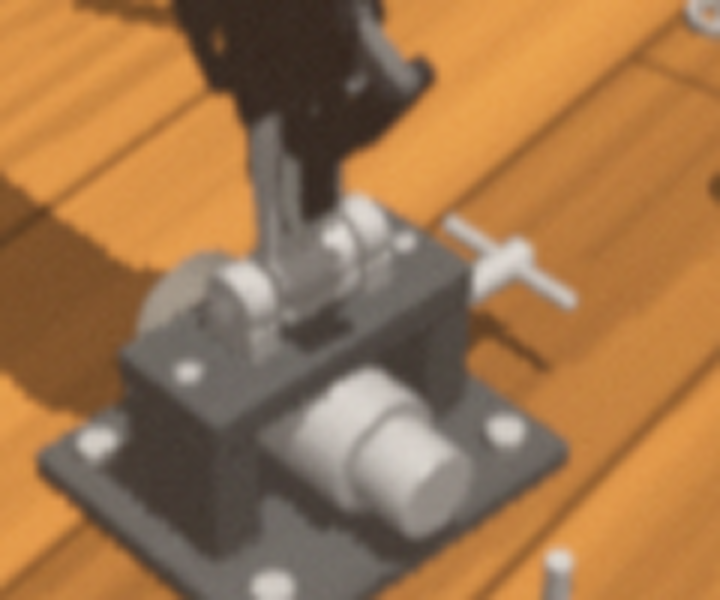

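The final crop shows the barrel at (315,275) level between the ears at (243,300) and (360,235), with a gap on each side. By fit it is 0.1 mm off in x, about 0.3 mm in y and 0.8 mm in z, with no contact force. Handing in.

```bash
python3 -c "
from workcell import ctrl
print(ctrl.sign_off())"
```

```text
the job is handed in; nothing more can be done
None
```

The job is handed in, with no verdict returned: the pin is driven home with the mallet, the mallet is back on the bench, and the gripper holds the leaf between the ears, within about 1 mm of their axis by camera fit and touching nothing.

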